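# Stand a blank in the lever clamp and hold it on the fourth click

### The job

Stand the small thin board of pale wood upright on its short, thin end in the middle of the slot of the green lever clamp, between the wooden fence and the wooden pad, and let go of it. Then take the black knob and pull the red lever exactly four clicks from its rest, so that the sprung pad presses the board upright against the fence; do not pull it over the fifth click, and leave the other things on the bench where they are. The clicks do not lock and the lever springs back, so finish while still holding the knob on the fourth click, ready for me to push the locking pin in.

Things in the scene. Friction and masses are not known exactly. Their poses are not given: they have to be found in the camera images.
- board: the small pale wooden board, 60 x 100 x 19 mm, the blank to be clamped; it starts lying flat on the bench. Origin: centre of its underside as it lies; x along its 60 mm width, y along its 100 mm length, z through its 19 mm thickness
- board_mid (a point): centre of the pale board's volume; axes as the board's
- clamp: green lever clamp, fixed to the bench. Origin on the bench under the slot's middle, z up; at zero turn x points away from the robot, y left. Base plate 10 mm thick. Fixed fence on the slot's +y side (46 mm long, top z 56 mm), pad, jaw and rack on the -y side (to y -170 mm, top z 46 mm); a locking pin stands at (-33, -30) mm, top z 58 mm. The lever's vertical pivot is at (45, -85) mm
- slot (a point): middle of the slot at rest, on the base plate's top face, 10 mm above the bench, where the board's end is to stand; axes as the clamp's. The slot runs along x, open at its ends, and is 33 mm wide along y at rest (fence face at y +16.5 mm, pad at -16.5). The board stands with its width along x and its thickness along y
- pad: wooden-faced sprung pad, face 46 x 38 mm (up to z 50 mm), at y -16.5 mm at rest. The lever drives it by rack and pinion 5 mm a click towards the fence (+y), through springs of 1.2 N/mm; it meets the 19 mm board about at the third click and presses with about 9 N at the fourth. Origin starts at the clamp's and moves with the pad; axes as the clamp's
- lever (a joint): angle of the red lever, 0 at its rest stop (pointing from the pivot along (0.454, -0.891) in the clamp's frame), growing clockwise from above as the knob is pulled towards the robot, to 1.2 rad. A spring roller clicks over rounded teeth at 0.1, 0.3, 0.5, 0.7, 0.9 rad; it rests in the dips at 0.2, 0.4, 0.6, 0.8 (fourth click). Push at the knob 1 to 9 N. It springs back to 0 if let go
- knob: upright round black plastic knob on the end of the red lever, 26 mm across and 56 mm tall, from z 46 mm to z 102 mm above the bench, 122 mm from the pivot; origin at the centre of its foot, z up. It goes round with the lever and revolves freely on its own axis
- knob_grip (a point): middle of the knob's thick part, 78 mm above the bench: the place to grip; axes as the knob's
- brown_block: brown cork sanding block, 66 x 110 x 32 mm, lying loose; not to be used
- square: combination square with a steel blade, 77 x 300 x 18 mm, lying loose; leave it
- pliers: pliers with red handles, 186 mm long, lying loose; leave them
- mallet: wooden joiner's mallet, 302 x 130 x 75 mm, lying loose; leave it
- pencil: green pencil, 136 mm long, lying loose; leave it
- tape_measure: yellow tape measure, 37 x 88 x 62 mm, standing loose; leave it
Things that resemble listed ones, but are neither listed nor needed, are in the scene too. There is more than one size of the board; the job needs the larger.

How it is judged:
By the outcome, as a careful person would: the job done as asked, in the order asked, and still so for the second after the job is handed in, while the arm keeps its last pose, push and grip.
It also fails if it takes over 59 s, if anything falls off the work surface, if the arm or the gripper's body presses on something with over 40 N, if the wrist force passes 120 N, or if a joint passes its speed limit or range.

### The arm

A 6-joint arm with a two-finger parallel gripper is mounted at the origin on a cart in front of the work surface, level with it; the furniture and walls round the work are solid. World frame = base frame: x ahead of the robot, y to its left, z up, the work surface at z = 0. Lengths are in m, angles in rad, forces in N, time in s.
With the tool pointing down it reaches from about 0.3 to 0.825 m from the base axis. Payload 5.4 kg.
Tool frame: the origin (TCP) lies midway between the tips of the shut fingers; the grasp point (between the pads) lies 19 mm behind it; z points along the fingers, y is the direction in which the jaws open and shut (so a half turn about z gives the same grasp; the last joint's range is limited). The gripper opens to 92 mm and grips with 3 to 60 N. Pads are 20 mm wide; open, the fingers measure 128 mm over their backs; the gripper's body (75 mm by 189 mm) begins 69 mm behind the grasp point.
Start: joints at [-1.386, 0.158, 1.597, -0, 1.386, -0.21], TCP at [0.221, -0.531, 0.215] pointing down, gripper open.
Joint ranges: [-2.91, 2.91], [-0.94, 2.29], [0.18, 2.7], [-1.29, 4.43], [0.17, 2.64], [-3, 3]. Speed limits (rad/s): [2.57, 2.57, 3.14, 3.14, 3.14, 3.14].

### API

Orientations are given as a unit quaternion [w, x, y, z].
In Python, from plant import env, grab_frame, calibration gives the robot as it stands.
- The arm moves only by the tool apply_moves, never from a script. Its argument "deltas" is one flat list of numbers, 7 for each row, row after row: the closure, from 0 (fully open) to 1 (shut), then the shift along the world's x, y, z in m, then the turn, a rotation vector about the world's x, y, z in rad. In form: [grip, tx, ty, tz, ax, ay, az, grip, tx, ty, tz, ax, ay, az, ...]. A call has 1 to 10 rows; each row shifts and turns the commanded pose from where the row before left it; what a row does not reach is not made up. A row lasts 1/12 s, in which the tool goes at most 41.7 mm and 7.16 degrees, less where a joint would pass 70% of its speed; a pose out of reach is approached as far as the arm can. A call with a gripper value outside its range is refused whole. The fingers move at their own pace and stop on an object; "squeeze" is the grip in N (left out, the last holds). Time passes only in rows, so rows that do not move let the fingers close. It gives the time, the measured TCP pose, the force and the opening at its end, in the units of the state.
- env.get_state(): the state, without advancing time (a new reading comes with each control period).
- grab_frame(name): name is "side" or "top"; returns the picture (400x640x3 uint8, red, green, blue); there is no depth.
- calibration(name): a dict with "fx", "fy", "cx", "cy" (pixels), "k1" (the pictures are not rectified: a ray, as slopes to the right and down, at radius r is drawn at 1 + k1 r^2 times it, then the intrinsics apply), "R" (3x3) and "t" (3): a world point X has camera coordinates R X + t. Camera axes: x right, y down, z forward; pixel columns grow to the right and rows downward; lengths in m; the calibration is good to about 2 mm. A picture is of the moment at which its call begins. calibration takes no time and is no camera call.
- env.close_job(): hands the job in, once; it reports no verdict.
The state is a dict: "time_s": time; "joints": joint angles; "joint_velocities": joint speeds; "tau": joint torques, N m; "position": TCP position; "orientation": TCP orientation; "wrist_force": force on the tool from outside, world axes, zero at the start; "wrist_torque": the same for the moment, N m; "gripper_width": finger opening in m.
Only numpy, scipy, OpenCV 4.12 (cv2) and the standard library are available. Lean on these libraries where they do the work, as an engineer would, in place of code of your own. Each camera call takes 0.05 s, during which the arm holds its last target. There are 200 camera calls.

## Working session

There is one attempt and no reset: what is moved stays moved. The work goes in short steps, Python scripts to look and compute and a tool call to move; the robot and the scene stay as the last step left them, time stands still between calls to the robot, and variables do not carry over. Pictures are saved under pics/ and viewed, about 8 in all and at most 12, crops included, and the job is handed in when it is done.

Besides the shell and the picture viewer there is one more tool, called after "Call:" as name(argument=value, ...) on one line, values as JSON. apply_moves: Moves the arm, as the interface text tells. Its arguments: {"type":"object","properties":{"deltas":{"type":"array"},"squeeze":{"type":"number"}},"required":["deltas"]}

```bash
ls; mkdir -p pics; python3 - <<'E'
from plant import env, grab_frame, calibration
import cv2
print(env.get_state())
for n in("side","top"):
    cv2.imwrite(f"pics/{n}0.png",grab_frame(n)[:,:,::-1]); print(n,calibration(n))
E
```

```text
pics
{'time_s': 0.0, 'joints': array([-1.38606561e+00,  1.59068882e-01,  1.59821678e+00, -1.16375197e-05,
        1.38619555e+00, -2.10110705e-01]), 'joint_velocities': array([ 1.90544897e-04, -1.74531650e-04,  6.38018892e-05, -1.02999083e-03,
       -6.29971202e-04,  1.86202180e-03]), 'tau': array([ 2.33052204e-03, -3.85573626e+01, -3.22104478e+01,  7.02087628e-02,
        3.76603240e-02, -1.45602471e-04]), 'position': array([ 0.22103468, -0.53014291,  0.21361552]), 'orientation': array([-9.44271908e-04,  9.80575096e-01,  1.96141761e-01,  6.26410376e-06]), 'wrist_force': array([-0.19276991, -0.25039946, -0.06070033]), 'wrist_torque': array([0.01276165, 0.01579091, 0.0172089 ]), 'gripper_width': 0.09146283620177906}
side {'fx': 361.0664182609086, 'fy': 361.0664182609086, 'cx': 320.5711238775756, 'cy': 201.22873014859903, 'k1': -0.05509303117036006, 'R': array([[ 0.9861265 , -0.16575209, -0.0089876 ],
       [-0.07762375, -0.41260242, -0.90759782],
       [ 0.14672793,  0.89570391, -0.41974447]]), 't': array([-0.51474571,  0.13262357,  1.3021447 ])}
top {'fx': 456.69749747812847, 'fy': 456.69749747812847, 'cx': 312.4981468455777, 'cy': 195.64108414194, 'k1': -0.038200026905650976, 'R': array([[-0.01006011, -0.99992371,  0.00716712],
       [-0.98090488,  0.00847606, -0.19430331],
       [ 0.19422774, -0.00898498, -0.98091532]]), 't': array([0.03629315, 0.54970378, 1.48725855])}
```

View pics/side0.png

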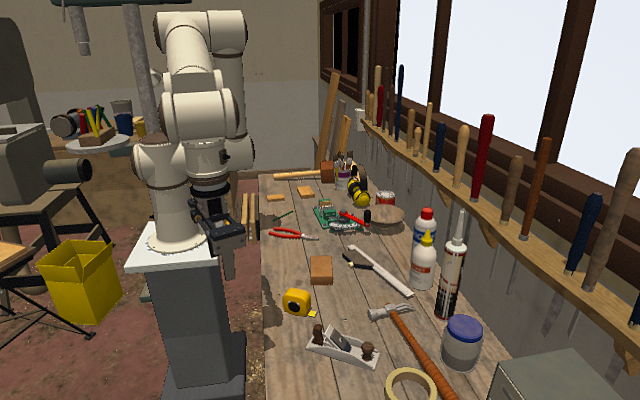

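View pics/top0.png

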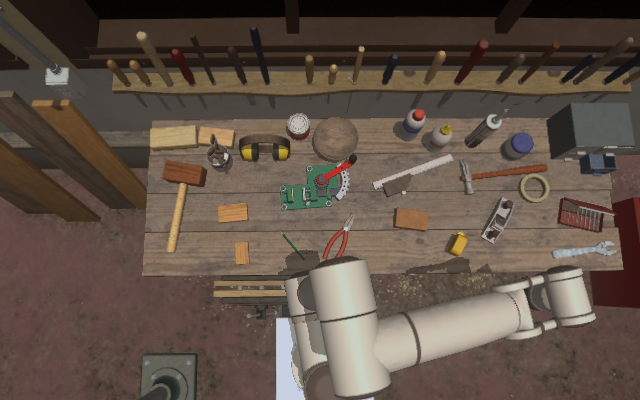

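The top view shows pale boards at (233,212), larger, and (242,252), smaller. There are also planks at (173,137) and (216,136), and the brown block at (411,219). The clamp is at about (312,188) with its knob near (352,160). In the side view the boards are at (305,192) and (275,198). I'm choosing (233,212) and will check it in a crop.

```bash
cat > h.py <<'E'
import numpy as np, cv2
from plant import env, grab_frame, calibration
def ray(n,uv):
    c=calibration(n); R=np.array(c["R"]); t=np.array(c["t"])
    K=np.array([[c["fx"],0,c["cx"]],[0,c["fy"],c["cy"]],[0,0,1]])
    p=cv2.undistortPoints(np.array([[uv]],float),K,np.array([c["k1"],0,0,0,0.]))[0,0]
    d=R.T@np.array([p[0],p[1],1]); return -R.T@t, d/np.linalg.norm(d)
def onz(n,uv,z):
    o,d=ray(n,uv); return o+d*(z-o[2])/d[2]
def two(uvs,uvt):
    o1,d1=ray("side",uvs); o2,d2=ray("top",uvt)
    s=np.linalg.lstsq(np.c_[d1,-d2],o2-o1,rcond=None)[0]
    a,b=o1+s[0]*d1,o2+s[1]*d2
    return (a+b)/2, np.linalg.norm(a-b)
def proj(n,X):
    c=calibration(n); K=np.array([[c["fx"],0,c["cx"]],[0,c["fy"],c["cy"]],[0,0,1]])
    R=np.array(c["R"])
    return cv2.projectPoints(np.array(X,float).reshape(-1,1,3),cv2.Rodrigues(R)[0],np.array(c["t"],float),K,np.array([c["k1"],0,0,0,0.]))[0][:,0]
E
python3 - <<'E'
from h import *
a=cv2.imread("pics/top0.png"); b=cv2.imread("pics/side0.png")
A=cv2.resize(a[140:270,200:365],None,fx=4.8,fy=4.8,interpolation=cv2.INTER_CUBIC)[:,:792]
cv2.imwrite("pics/c_top.png",A[:600])
cv2.imwrite("pics/c_side.png",cv2.resize(b[165:245,260:390],None,fx=6,fy=6,interpolation=cv2.INTER_CUBIC))
for u in[(233,212),(242,252),(310,195),(352,160)]: print(u,onz("top",u,0.02))
E
```

```text
(233, 212) [0.50194357 0.30370962 0.02      ]
(242, 252) [0.36522941 0.27026611 0.02      ]
(310, 195) [0.55903899 0.03943555 0.02      ]
(352, 160) [ 0.68296445 -0.10901563  0.02      ]
```

View pics/c_top.png

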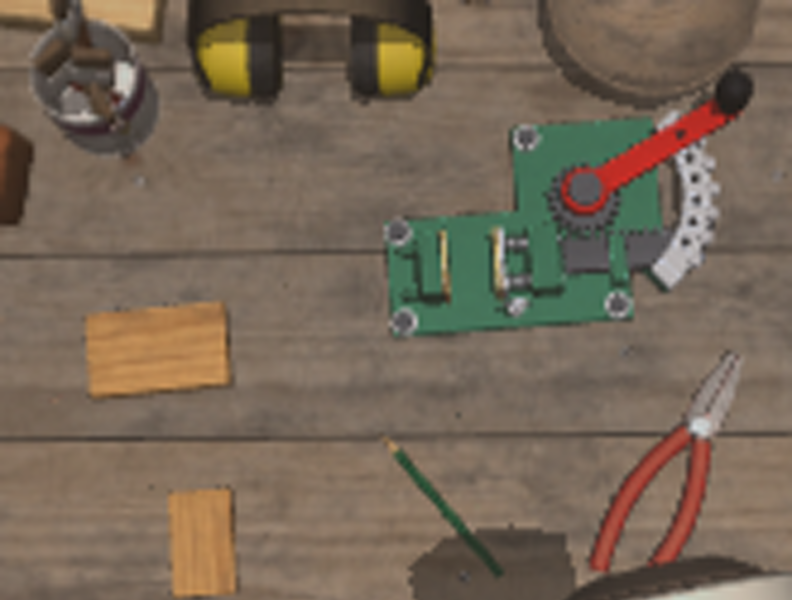

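View pics/c_side.png

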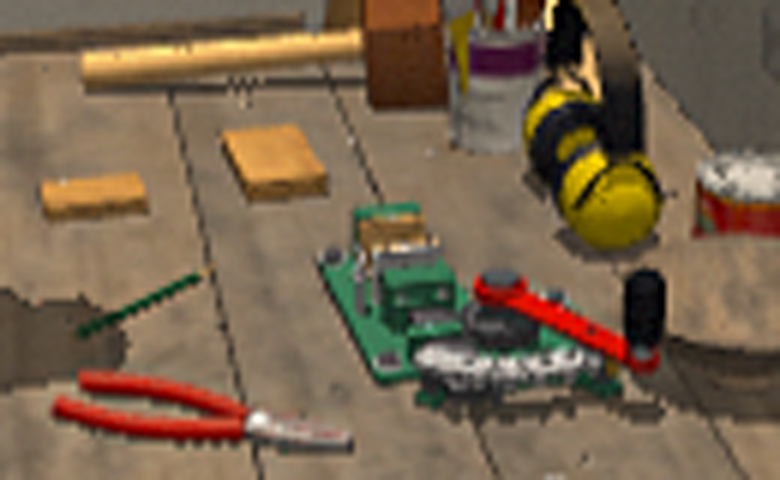

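The crop confirms the larger board (top-crop corners (87,316), (222,302), (229,385), (92,397)) and the smaller one at (203,542). The slot lies between the fence face at u≈450 and the pad at u≈494. The pin is at (516,303), the hub at (586,187) and the knob at (735,92).

```bash
python3 - <<'E'
from h import *
np.set_printoptions(precision=4,suppress=True)
T=lambda u,v:((u+.5)/4.8-.5+200,(v+.5)/4.8-.5+140)
S=lambda u,v:((u+.5)/6-.5+260,(v+.5)/6-.5+165)
for s,t in [((222,134),(92,397)),((295,124),(87,316)),((327,177),(222,302)),((250,188),(229,385))]: print("board",*two(S(*s),T(*t)))
print("knob top",*two(S(645,277),T(735,86)), "hub",*two(S(502,276),T(586,187)))
print("fence r",*two(S(362,220),T(449,298)),two(S(424,216),T(445,232)))
a=cv2.imread("pics/top0.png")
# board by mask
h=cv2.cvtColor(a,cv2.COLOR_BGR2HSV); m=cv2.inRange(h,(8,110,140),(22,255,255)); m[:, :205]=0;m[:, 262:]=0;m[:195]=0;m[:, ]=m
m[232:]=0
c=max(cv2.findContours(m,0,2)[0],key=cv2.contourArea); r=cv2.minAreaRect(c);q=cv2.boxPoints(r)
P=np.array([onz("top",x,.019) for x in q]);print("board mask",P,P.mean(0),[np.linalg.norm(P[i]-P[i-1]) for i in range(4)])
for nm,u,z in [("plateTL",(388,216),.01),("plateBL",(393,336),.01),("plateBR",(632,318),.01),("hub",(586,187),.06),("knobtop",(735,90),.102),("pin",(516,303),.058),("fence face top far",(449,231),.056),("fence near",(453,298),.056),("pad far",(493,230),.05),("pad near",(497,296),.05)]: print(nm,onz("top",T(*u),z))
E
```

```text
board [0.4675 0.3516 0.0195] 0.0013982095382501373
board [0.5255 0.3565 0.0214] 0.001030488601769827
board [0.5359 0.2607 0.0167] 0.0014750792864373515
board [0.4769 0.2548 0.015 ] 0.0031821827315795734
knob top [ 0.6702 -0.1039  0.099 ] 0.0015218593331081892 hub [ 0.6091 -0.0007  0.0552] 0.0008918618356018629
fence r [0.5328 0.0962 0.056 ] 0.006555316883433336 (array([0.5779, 0.0991, 0.0543]), np.float64(0.0015569385886646692))
board mask [[0.5262 0.3601 0.019 ]
 [0.5354 0.2612 0.019 ]
 [0.4766 0.2543 0.019 ]
 [0.4674 0.3526 0.019 ]] [0.5014 0.307  0.019 ] [np.float64(0.05922700591342557), np.float64(0.09940008659800817), np.float64(0.059255587893755686), np.float64(0.09868737133224705)]
plateTL [0.5989 0.1422 0.01  ]
plateBL [0.5105 0.1383 0.01  ]
plateBR [ 0.5221 -0.0338  0.01  ]
hub [ 0.6075 -0.0005  0.06  ]
knobtop [ 0.6657 -0.1034  0.102 ]
pin [0.5251 0.0495 0.058 ]
fence face top far [0.5774 0.0963 0.056 ]
fence near [0.5294 0.0936 0.056 ]
pad far [0.5792 0.0654 0.05  ]
pad near [0.5317 0.0629 0.05  ]
```

Two views give the board top at z≈0.018, the knob top at 0.099 and the fence top at 0.055, all consistent with the text. The board centre is (0.5015, 0.3065), yaw 5.3°. The slot is about (0.556, 0.0805), clamp yaw 3.3°. 

Plan: grip across the 60 mm width near the -y end with the tool tilted 45°. Then rotate 90° so the tool comes in over the fence at 45°.

Call:
apply_moves(deltas=[0,0.014,0.034,0.003,0,0,0.0634,0,0.014,0.034,0.003,0,0,0.0634,0,0.014,0.034,0.003,0,0,0.0634,0,0.014,0.034,0.003,0,0,0.0634,0,0.014,0.034,0.003,0,0,0.0634,0,0.014,0.034,0.003,0,0,0.0634,0,0.014,0.034,0.003,0,0,0.0634,0,0.014,0.034,0.003,0,0,0.0634,0,0.014,0.034,0.003,0,0,0.0634,0,0.014,0.034,0.003,0,0,0.0634], squeeze=20)

```text
time_s: 0.93
position: [0.3612, -0.1889, 0.2445]
orientation: [-0.0, 0.87, 0.493, 0.0]
wrist_force: [1.4, -0.1, 1.2]
gripper_width: 0.092
```

Call:
apply_moves(deltas=[0,0.014,0.034,0.003,0,0,0.0634,0,0.014,0.034,0.003,0,0,0.0634,0,0.014,0.034,0.003,0,0,0.0634,0,0.014,0.034,0.003,0,0,0.0634,0,0.014,0.034,0.003,0,0,0.0634,0,0.014,0.034,0.003,0,0,0.0634,0,0.014,0.034,0.003,0,0,0.0634,0,0.014,0.034,0.003,0,0,0.0634,0,0.014,0.034,0.003,0,0,0.0634,0,0.014,0.034,0.003,0,0,0.0634])

```text
time_s: 1.77
position: [0.5012, 0.1512, 0.2743]
orientation: [-0.0, 0.673, 0.74, -0.0]
wrist_force: [0.8, -0.8, -0.1]
gripper_width: 0.0922
```

Call:
apply_moves(deltas=[0,0,0,0,0.1117,0.0105,0,0,0,0,0,0.1117,0.0105,0,0,0,0,0,0.1117,0.0105,0,0,0,0,0,0.1117,0.0105,0,0,0,0,0,0.1117,0.0105,0,0,0,0,0,0.1117,0.0105,0,0,0,0,0,0.1117,0.0105,0,0,0,0,0,0,0,0])

```text
time_s: 2.43
position: [0.5003, 0.1473, 0.2712]
orientation: [-0.287, 0.624, 0.68, 0.257]
wrist_force: [-0.2, 0.7, -1.1]
gripper_width: 0.0922
```

```bash
python3 - <<'E'
from h import *
from scipy.spatial.transform import Rotation as Ro
np.set_printoptions(precision=4,suppress=True)
s=env.get_state();q=s["orientation"];R=Ro.from_quat(np.r_[q[1:],q[0]])
w=np.array([np.cos(.0934),np.sin(.0934),0]);e=np.array([w[1],-w[0],0]);d=-e*.7071-np.array([0,0,.7071])
T=Ro.from_matrix(np.c_[np.cross(w,d),w,d])
print(s["position"],s["joints"],R.as_matrix(),(T*R.inv()).as_rotvec())
g=np.array([.5015,.3065,.011])+e*.03
print("grasp",g,"pre",g-d*.08)
E
```

```text
[0.5003 0.1473 0.2712] [-0.3821  0.0708  1.7711  0.6897  1.6979 -0.5193] [[-0.0559  0.9961 -0.0682]
 [ 0.7012  0.0878  0.7076]
 [ 0.7108 -0.0082 -0.7033]] [-0.0045 -0.0087  0.0055]
grasp [0.5043 0.2766 0.011 ] pre [0.5096 0.2203 0.0676]
```

Call:
apply_moves(deltas=[0,0.0015,0.0122,-0.033,-0.001,-0.0015,0.001,0,0.0015,0.0122,-0.033,-0.001,-0.0015,0.001,0,0.0015,0.0122,-0.033,-0.001,-0.0015,0.001,0,0.0015,0.0122,-0.033,-0.001,-0.0015,0.001,0,0.0015,0.0122,-0.033,0,-0.0015,0.001,0,0.0015,0.0122,-0.033,0,-0.001,0,0,0,0,0,0,0,0,0,0,0,0,0,0,0])

```text
time_s: 3.1
position: [0.5086, 0.2235, 0.0759]
orientation: [-0.281, 0.62, 0.686, 0.256]
wrist_force: [-0.6, 0.0, 1.1]
gripper_width: 0.0917
```

```bash
python3 - <<'E'
from h import *
s=env.get_state();print(s["position"],s["joints"])
a=grab_frame("top")[:,:,::-1];b=grab_frame("side")[:,:,::-1]
A=cv2.resize(a[170:250,180:300],(720,480),interpolation=2);
B=cv2.resize(b[150:230,250:370],(600,400),interpolation=2)
cv2.imwrite("pics/g1.png",np.vstack([cv2.resize(a[170:250,180:300],(450,300),interpolation=2),cv2.resize(b[150:230,250:370],(450,300),interpolation=2)]))
E
```

```text
[0.50859543 0.2235203  0.07592594] [-0.23190892  0.35683565  1.87051776  0.75955729  1.31410895 -0.68868345]
```

View pics/g1.png

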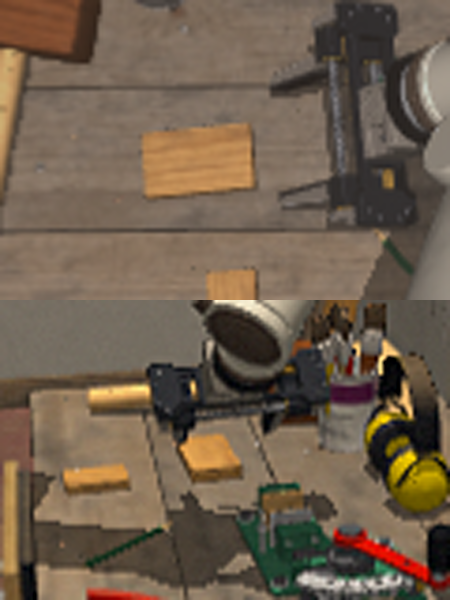

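The picture shows the jaws straddling the larger board (top part: tips at (272,92) and (280,206), board at (143–253,125–195)). I'll go in along the tool axis.

Call:
apply_moves(deltas=[0,-0.001,0.0133,-0.0162,0,0,0,0,-0.001,0.0133,-0.0162,0,0,0,0,-0.001,0.0133,-0.0162,0,0,0,0,-0.001,0.0133,-0.013,0,0,0,0,0,0,0,0,0,0,0,0,0,0,0,0,0])

```text
time_s: 3.7
position: [0.5074, 0.2753, 0.0168]
orientation: [-0.279, 0.62, 0.687, 0.259]
wrist_force: [0.9, -0.4, 0.7]
gripper_width: 0.0918
```

Call:
apply_moves(deltas=[0,-0.003,0.001,-0.006,0,0,0,0,0,0,0,0,0,0,0.6,0,0,0,0,0,0,0.6,0,0,0,0,0,0,0.6,0,0,0,0,0,0,0.6,0,0,0,0,0,0,0.6,0,0,0,0,0,0,0.6,0,0,0,0,0,0])

```text
time_s: 4.37
position: [0.5035, 0.2765, 0.0092]
orientation: [-0.279, 0.62, 0.686, 0.258]
wrist_force: [0.4, -0.7, 1.0]
gripper_width: 0.0602
```

Call:
apply_moves(deltas=[0.6,0,0,0.035,0,0,0,0.6,0,0,0.035,0,0,0,0.6,0,0,0.035,0,0,0,0.6,0,0,0.035,0,0,0,0.6,0.004,-0.014,0.005,-0.112,-0.0084,-0.0025,0.6,0.004,-0.014,0.005,-0.112,-0.0084,-0.0025,0.6,0.004,-0.014,0.005,-0.112,-0.0084,-0.0025,0.6,0.004,-0.014,0.005,-0.112,-0.0084,-0.0025,0.6,0.004,-0.014,0.005,-0.112,-0.0084,-0.0025,0.6,0.004,-0.014,0.005,-0.112,-0.0084,-0.0025], squeeze=25)

```text
time_s: 5.2
position: [0.5277, 0.1918, 0.1803]
orientation: [-0.038, 0.677, 0.735, 0.034]
wrist_force: [-0.8, -1.3, -1.5]
gripper_width: 0.0598
```

Call:
apply_moves(deltas=[0.6,0.004,-0.014,0.005,-0.112,-0.0084,-0.0025,0.6,0.004,-0.014,0.005,-0.112,-0.0084,-0.0025,0.6,0.004,-0.014,0.005,-0.112,-0.0084,-0.0025,0.6,0.004,-0.014,0.005,-0.112,-0.0084,-0.0025,0.6,0.004,-0.014,0.005,-0.112,-0.0084,-0.0025,0.6,0.004,-0.014,0.005,-0.112,-0.0084,-0.0025,0.6,0.004,-0.014,0.005,-0.112,-0.0084,-0.0025,0.6,0.004,-0.014,0.005,-0.112,-0.0084,-0.0025,0.6,0,0,0,0,0,0,0.6,0,0,0,0,0,0])

```text
time_s: 6.03
position: [0.5583, 0.0814, 0.2171]
orientation: [0.279, 0.632, 0.673, -0.265]
wrist_force: [-0.7, -0.2, -0.5]
gripper_width: 0.0597
```

```bash
cat > st.py <<'E'
from h import *
from scipy.spatial.transform import Rotation as Ro
np.set_printoptions(precision=4,suppress=True)
def err(yaw,tilt):  # rotvec to target: jaw axis at yaw, d = -Z cos(t) + y' sin(t)
    s=env.get_state();q=s["orientation"];R=Ro.from_quat(np.r_[q[1:],q[0]])
    w=np.array([np.cos(yaw),np.sin(yaw),0]);v=np.array([-w[1],w[0],0]);d=v*np.sin(tilt)-np.array([0,0,np.cos(tilt)])
    T=Ro.from_matrix(np.c_[np.cross(w,d),w,d])
    print(s["time_s"],s["position"],"J",s["joints"],"F",s["wrist_force"],s["gripper_width"]);print("rot",(T*R.inv()).as_rotvec(), "yaw jaw",R.as_matrix()[:,1], "d",R.as_matrix()[:,2])
E
python3 - <<'E'
from st import *
err(.0576,-.785)
a=grab_frame("top")[:,:,::-1];b=grab_frame("side")[:,:,::-1]
cv2.imwrite("pics/p1t.png",a);cv2.imwrite("pics/p1s.png",b)
cv2.imwrite("pics/p1.png",np.vstack([cv2.resize(a[155:215,265:355],(450,300),interpolation=2),cv2.resize(b[155:235,280:400],(450,300),interpolation=2)]))
E
```

```text
6.0333 [0.5583 0.0814 0.2171] J [ 0.324   0.3716  1.5293 -0.7552  1.5201  0.4136] F [-0.6755 -0.2184 -0.4793] 0.059662054270736176
rot [ 0.0044 -0.0036 -0.0025] yaw jaw [ 0.9982  0.06   -0.0038] d [ 0.0399 -0.7087 -0.7044]
```

View pics/p1.png

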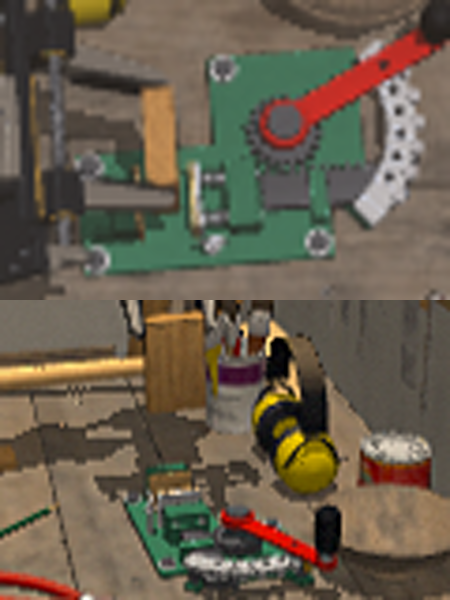

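The board hangs upright above the slot: side part corners are about (147,312), (207,312), (147,412) and (208,408), and in the top part it spans (143–178, 85–185). Next I'll compare these with the projections from the TCP and from the slot.

```bash
python3 - <<'E'
from st import *
y=.06;w=np.array([np.cos(y),np.sin(y),0]);v=np.array([-w[1],w[0],0])
c=np.array([.5583,.0814,0])
z=np.array([0,0,1])
sT=lambda p:(p-[265,155])*5+2; sS=lambda p:(p-[280,155]+.5)*3.75-.5
for nm,a,b,h in[("bot-pad L",-.03,-.0095,.137),("bot-pad R",.03,-.0095,.137),("top-pad L",-.03,-.0095,.237),("top-pad R",.03,-.0095,.237),("top-fence R",.03,.0095,.237),("top-fence L",-.03,.0095,.237)]:
    X=c+a*w+b*v+h*z; print(nm,"side",sS(proj("side",X)[0]),"top",sT(proj("top",X)[0]))
c=np.array([.556,.0805,0])
for nm,a,b,h in[("fence far",.023,.0165,.056),("fence near",-.023,.0165,.056),("pad far",.023,-.0165,.05),("pad near",-.023,-.0165,.05),("pin",-.033,-.03,.058),("hub",.045,-.085,.06)]:
    X=c+a*w+b*v+h*z; print(nm,"side",sS(proj("side",X)[0]),"top",sT(proj("top",X)[0]), "c_top", (proj("top",X)[0]-[200,140]+.5)*4.8-.5)
# accurate board vertical edges in side view
b=cv2.imread("pics/p1s.png");h=cv2.cvtColor(b[230:266,315:340],cv2.COLOR_BGR2HSV) if 0 else None
E
```

```text
bot-pad L side [147.6386 114.4176] top [179.6046 212.8245]
bot-pad R side [204.3405 108.9987] top [173.5426 121.3464]
top-pad L side [146.5531  21.1373] top [176.4818 180.6771]
top-pad R side [204.9847  16.3939] top [170.0156  82.9238]
top-fence R side [200.1438  10.7124] top [138.3695  85.0264]
top-fence L side [142.3942  15.3483] top [144.5633 182.8227]
fence far side [189.3351 171.3325] top [139.7076 164.8608] c_top [446.0993 230.2464]
fence near side [147.4872 175.7251] top [143.9186 231.5981] c_top [450.1418 294.3141]
pad far side [197.099  189.2123] top [188.5474 163.4765] c_top [492.9855 228.9174]
pad near side [154.5137 193.8048] top [193.0232 229.9249] c_top [497.2822 292.7079]
pin side [147.957  193.3232] top [213.9372 240.9952] c_top [517.3597 303.3354]
hub side [235.4646 206.2896] top [287.155  121.8949] c_top [587.6488 188.9991]
```

Call:
apply_moves(deltas=[0.6,-0.001,-0.0005,-0.025,0.0044,-0.0036,-0.0025,0.6,-0.001,-0.0005,-0.025,0,0,0,0.6,-0.001,-0.0005,-0.02,0,0,0,0.6,0,0,0,0,0,0,0.6,0,0,0,0,0,0])

```text
time_s: 6.55
position: [0.5559, 0.0787, 0.1493]
orientation: [0.279, 0.635, 0.671, -0.262]
wrist_force: [0.8, 0.4, -0.0]
gripper_width: 0.0597
```

```bash
python3 - <<'E'
from st import *
err(.0576,-.785)
a=grab_frame("top")[:,:,::-1];b=grab_frame("side")[:,:,::-1]
cv2.imwrite("pics/p2t.png",a);cv2.imwrite("pics/p2s.png",b)
cv2.imwrite("pics/p2.png",np.hstack([cv2.resize(a[165:215,280:330],(400,400),interpolation=2),cv2.resize(b[170:220,305:355],(400,400),interpolation=2)]))
E
```

```text
6.55 [0.5559 0.0787 0.1493] J [ 0.3206  0.4432  1.58   -0.7631  1.4266  0.5031] F [ 0.8414  0.38   -0.0083] 0.059675929392419516
rot [0.0017 0.0027 0.0015] yaw jaw [0.9984 0.0561 0.0026] d [ 0.0416 -0.7069 -0.7061]
```

View pics/p2.png

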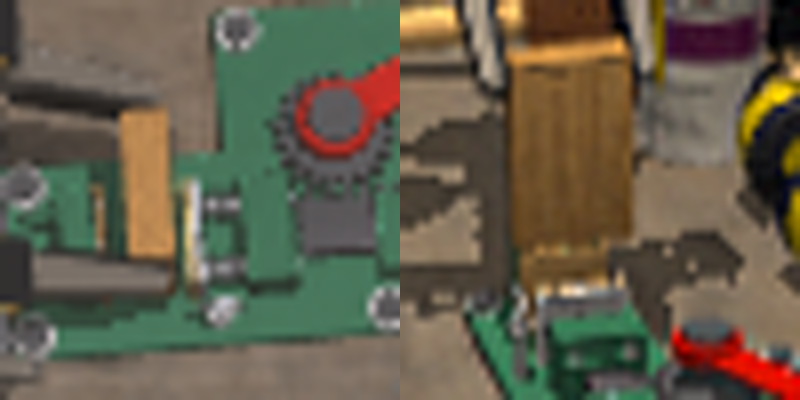

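The board (left part, (120–172,108–262)) hangs between the fence face (u≈104) and the pad face (u≈186). In the right part it is vertical. Now I'll put numbers on the centring.

```bash
python3 - <<'E'
from st import *
T=lambda u,v:((u+.5)/8-.5+280,(v+.5)/8-.5+165)
S=lambda u,v:((u-400+.5)/8-.5+305,(v+.5)/8-.5+170)
w=np.array([np.cos(.0576),np.sin(.0576),0]);v=np.array([-w[1],w[0],0]);c=np.array([.556,.0805,0])
f=lambda X:[(X-c)@w,(X-c)@v]
for p in[(120,112),(165,108),(127,256),(172,258)]:print("board top",f(onz("top",T(*p),.1693)))
print("fence",[f(onz("top",T(*p),.056)) for p in[(104,188),(104,245)]]);print("pad",[f(onz("top",T(*p),.05)) for p in[(186,182),(187,286)]])
print("pin",f(onz("top",T(222,308),.058)),"hub",f(onz("top",T(337,115),.06)))
print("TCP",f(np.array([.5559,.0787,0])))
print("two",[ (f(X:=two(S(*a),T(*b))[0]),X[2]) for a,b in[((510,62),(172,258)),((630,55),(165,108))]])
print("bottom side pad-face",[f(onz("side",S(*a),.0693)) for a in[(512,246),(630,240)]])
E
```

```text
board top [np.float64(0.026671142119109596), np.float64(0.005933079490918071)]
board top [np.float64(0.027115207037305914), np.float64(-0.011784974935897542)]
board top [np.float64(-0.030986764152348502), np.float64(0.006665812378105049)]
board top [np.float64(-0.03293832695581398), np.float64(-0.0107636039951028)]
fence [[np.float64(0.021263191531029797), np.float64(0.01658458437693389)], [np.float64(-0.0032475510085267128), np.float64(0.018036133402847977)]]
pad [[np.float64(0.02286705486224474), np.float64(-0.01814464722080992)], [np.float64(-0.021966832809160532), np.float64(-0.015715093755460357)]]
pin [np.float64(-0.03380730319001996), np.float64(-0.029769559415575395)] hub [np.float64(0.04542434510034651), np.float64(-0.08374136946855716)]
TCP [np.float64(-0.00020345683647669777), np.float64(-0.0017912580259948313)]
two [([np.float64(-0.031747774761370445), np.float64(-0.0109460266910938)], np.float64(0.170017301473497)), ([np.float64(0.02770480485836571), np.float64(-0.011846782519609043)], np.float64(0.16853736689279147))]
bottom side pad-face [[np.float64(-0.02828371398027402), np.float64(-0.0004352212445010062)], [np.float64(0.029812352984449998), np.float64(-0.007568732673756562)]]
```

The slot estimate holds: pin, hub, fence and pad all agree to about 1 mm. The board is about 2.5 mm off in x and y, so I'll correct that and lower it.

Call:
apply_moves(deltas=[0.6,0.0025,0.0025,0,0.0017,0.0027,0.0015,0.6,0,0,-0.015,0,0,0,0.6,0,0,-0.015,0,0,0,0.6,0,0,-0.015,0,0,0,0.6,0,0,-0.006,0,0,0,0.6,0,0,0,0,0,0,0.6,0,0,0,0,0,0])

```text
time_s: 7.23
position: [0.5581, 0.0814, 0.0971]
orientation: [0.278, 0.634, 0.672, -0.263]
wrist_force: [-0.0, 0.3, -0.7]
gripper_width: 0.0597
```

Call:
apply_moves(deltas=[0.6,0,0,-0.003,0,0,0,0.6,0,0,-0.001,0,0,0,0.6,0,0,-0.001,0,0,0,0.6,0,0,0,0,0,0])

```text
time_s: 7.57
position: [0.5588, 0.0817, 0.0932]
orientation: [0.279, 0.634, 0.672, -0.262]
wrist_force: [-0.5, -0.1, -1.1]
gripper_width: 0.0598
```

Call:
apply_moves(deltas=[0.6,0,0,-0.0015,0,0,0,0.6,0,0,-0.001,0,0,0,0.6,0,0,0,0,0,0])

```text
time_s: 7.82
position: [0.5592, 0.0814, 0.0926]
orientation: [0.28, 0.634, 0.671, -0.263]
wrist_force: [-1.8, 0.8, 7.5]
gripper_width: 0.0599
```

Call:
apply_moves(deltas=[0.6,0,0,-0.001,0,0,0,0.6,0,0,0,0,0,0])

```text
time_s: 7.98
position: [0.5595, 0.0814, 0.0924]
orientation: [0.28, 0.634, 0.671, -0.263]
wrist_force: [-2.7, 1.2, 9.9]
gripper_width: 0.0596
```

```bash
python3 - <<'E'
from st import *
err(.0576,-.785)
a=grab_frame("top")[:,:,::-1];b=grab_frame("side")[:,:,::-1]
cv2.imwrite("pics/p3.png",np.hstack([cv2.resize(a[165:215,280:330],(400,400),interpolation=2),cv2.resize(b[170:220,305:355],(400,400),interpolation=2)]))
E
```

```text
7.9833 [0.5595 0.0814 0.0924] J [ 0.3237  0.5357  1.581  -0.7759  1.3609  0.5704] F [-2.694   1.2095  9.9272] 0.059618054398985536
rot [ 0.0034  0.003  -0.0004] yaw jaw [0.9983 0.0579 0.0028] d [ 0.0431 -0.7081 -0.7048]
```

View pics/p3.png

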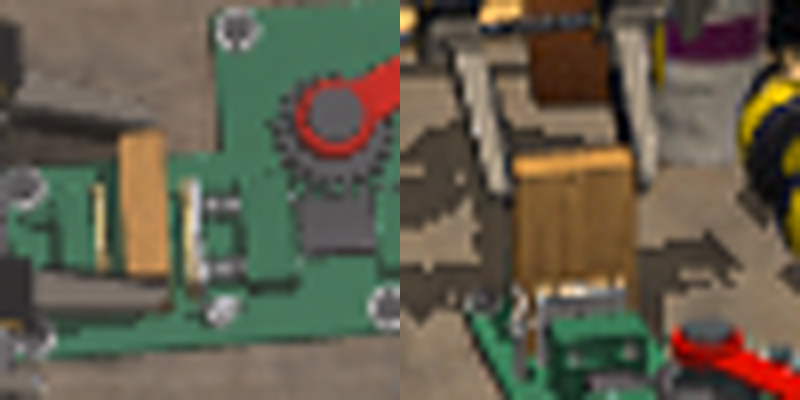

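The board is in the slot on the plate with 10 N contact, with gaps visible on both sides (left part: board u 118–167, fence 104, pad 186). I'll relieve the push and release.

Call:
apply_moves(deltas=[0.6,0,0,0.001,0,0,0,0.6,0,0,0.0005,0,0,0,0.5,0,0,0,0,0,0,0.3,0,0,0,0,0,0,0.1,0,0,0,0,0,0,0,0,0,0,0,0,0,0,0,0,0,0,0,0,0,0,0,0,0,0,0])

```text
time_s: 8.75
position: [0.5584, 0.0815, 0.0906]
orientation: [0.279, 0.634, 0.672, -0.263]
wrist_force: [-0.7, 0.1, 0.5]
gripper_width: 0.0892
```

Call:
apply_moves(deltas=[0,-0.0004,0.007,0.007,0,0,0,0,-0.0004,0.007,0.007,0,0,0,0,-0.001,0.014,0.014,0,0,0,0,-0.001,0.02,0.02,0,0,0,0,-0.001,0.025,0.025,0,0,0,0,-0.001,0.025,0.025,0,0,0,0,0,0,0.03,0,0,0])

```text
time_s: 9.33
position: [0.553, 0.184, 0.2198]
orientation: [0.278, 0.633, 0.674, -0.261]
wrist_force: [-0.3, 0.3, 0.9]
gripper_width: 0.0918
```

```bash
python3 - <<'E'
from st import *
err(.0576,0)
a=grab_frame("top")[:,:,::-1];b=grab_frame("side")[:,:,::-1]
cv2.imwrite("pics/p4t.png",a)
cv2.imwrite("pics/p4.png",np.hstack([cv2.resize(a[150:220,275:355],(400,350),interpolation=2),cv2.resize(b[165:235,300:380],(400,350),interpolation=2)]))
E
```

```text
9.3333 [0.553  0.184  0.2198] J [ 0.4737  0.4903  1.3626 -0.7062  1.6445  0.489 ] F [-0.2754  0.3064  0.866 ] 0.09181135157688267
rot [ 0.7823  0.0473 -0.0046] yaw jaw [0.998  0.0626 0.0002] d [ 0.0443 -0.7046 -0.7083]
```

View pics/p4.png

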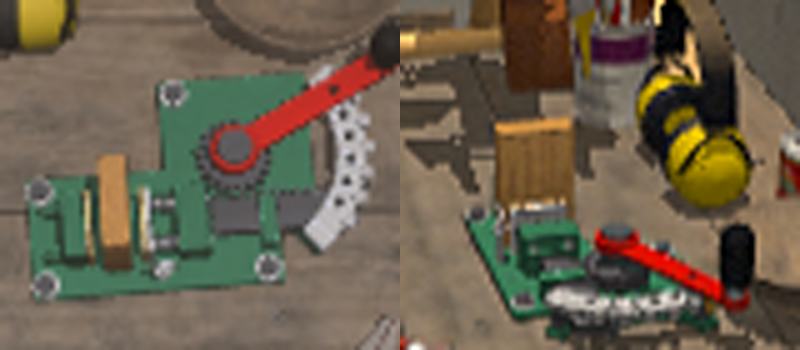

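The board stands free and upright in the middle of the slot (left part (100–130,155–268); right part (497–575,118–210)). Next is the knob, estimated at about (0.668, -0.105). The round bowl is near it, so I'll use a half-open gripper with the jaw axis at about -15°, which is tangential at the fourth click.

Call:
apply_moves(deltas=[0.46,0.0115,-0.029,0,0.1118,0.0068,-0.0006,0.46,0.0115,-0.029,0,0.1118,0.0068,-0.0006,0.46,0.0115,-0.029,0,0.1118,0.0068,-0.0006,0.46,0.0115,-0.029,-0.003,0.1118,0.0068,-0.0006,0.46,0.0115,-0.029,-0.003,0.1118,0.0068,-0.0006,0.46,0.0115,-0.029,-0.003,0.1118,0.0068,-0.0006,0.46,0.0115,-0.029,-0.003,0.1118,0.0068,-0.0006,0.46,0.0115,-0.029,-0.003,0,0,-0.109,0.46,0.0115,-0.029,-0.003,0,0,-0.109,0.46,0.0115,-0.029,-0.003,0,0,-0.109])

```text
time_s: 10.27
position: [0.669, -0.1125, 0.198]
orientation: [-0.001, 0.799, 0.602, -0.001]
wrist_force: [0.2, 0.2, 0.1]
gripper_width: 0.0498
```

Call:
apply_moves(deltas=[0.46,0,0,0,0,0,0,0.46,0,0,0,0,0,0])

```text
time_s: 10.43
position: [0.6687, -0.1115, 0.1974]
orientation: [-0.001, 0.797, 0.604, -0.002]
wrist_force: [-0.2, -0.2, -0.5]
gripper_width: 0.0496
```

```bash
python3 - <<'E'
from st import *
err(-.27,0)
T=lambda u,v:((u+.5)/5-.5+275,(v+.5)/5-.5+150)
print("hub",onz("top",T(235,147),.058),"knob",onz("top",(352,159),.102))
print("bowl",onz("top",(335,140),.05),[onz("top",p,.05) for p in[(314,138),(357,138),(335,161)]])
a=grab_frame("top")[:,:,::-1];b=grab_frame("side")[:,:,::-1]
cv2.imwrite("pics/p5.png",np.hstack([cv2.resize(a[115:205,300:390],(400,400),interpolation=2),cv2.resize(b[165:245,320:400],(400,400),interpolation=2)]))
E
```

```text
10.4333 [ 0.6687 -0.1115  0.1974] J [-0.3423  0.4369  1.2903 -0.0016  1.4181 -0.0684] F [-0.19   -0.222  -0.4525] 0.04960989153173504
rot [ 0.0002 -0.0041  0.0036] yaw jaw [ 0.9628 -0.2702 -0.0038] d [-0.0041 -0.0002 -1.    ]
hub [ 0.6064 -0.0002  0.058 ] knob [ 0.6635 -0.1009  0.102 ]
bowl [ 0.7469 -0.0489  0.05  ] [array([0.7547, 0.0238, 0.05  ]), array([ 0.7536, -0.1256,  0.05  ]), array([ 0.6715, -0.0474,  0.05  ])]
```

View pics/p5.png

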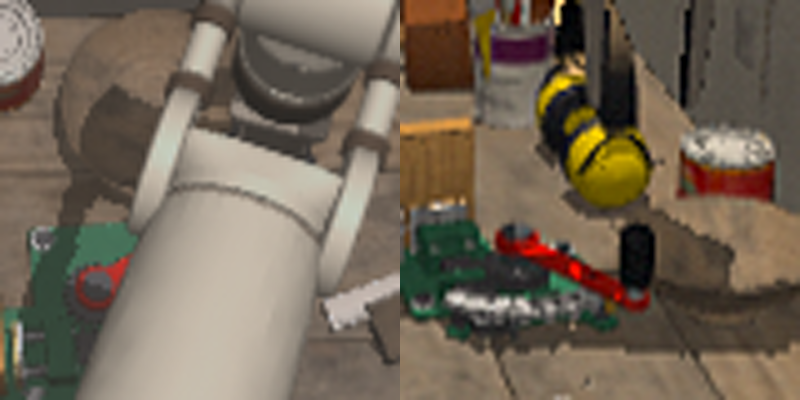

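The knob stands at (637,258) in the right part. The bowl (centre about (0.754,-0.05), radius 75 mm) is close, so I'll turn the jaws a further -0.33 rad to give the outer finger clearance, then descend.

Call:
apply_moves(deltas=[0.46,0,0.002,0,0,-0.004,-0.11,0.46,0,0.002,0,0,0,-0.11,0.46,0,0.002,0,0,0,-0.11,0.46,0,0,-0.025,0,0,0,0.46,0,0,-0.025,0,0,0,0.46,0,0,-0.025,0,0,0,0.46,0,0,0,0,0,0,0.46,0,0,0,0,0,0])

```text
time_s: 11.2
position: [0.6676, -0.1024, 0.122]
orientation: [-0.001, 0.884, 0.467, -0.001]
wrist_force: [-0.0, -0.3, 0.5]
gripper_width: 0.0496
```

Call:
apply_moves(deltas=[0.46,0,0,-0.015,0,0,0,0.46,0,0,-0.015,0,0,0,0.46,0,0,-0.015,0,0,0,0.46,0,0,-0.012,0,0,0,0.46,0,0,0,0,0,0])

```text
time_s: 11.62
position: [0.6674, -0.1035, 0.0638]
orientation: [-0.001, 0.885, 0.466, -0.001]
wrist_force: [-0.5, 0.5, -1.5]
gripper_width: 0.0499
```

Call:
apply_moves(deltas=[0.46,0,-0.001,-0.004,0,0,0,0.85,0,0,0,0,0,0,0.85,0,0,0,0,0,0,0.85,0,0,0,0,0,0,0.85,0,0,0,0,0,0,0.85,0,0,0,0,0,0], squeeze=15)

```text
time_s: 12.12
position: [0.67, -0.1061, 0.063]
orientation: [0.002, 0.885, 0.465, 0.001]
wrist_force: [2.7, -1.1, -0.2]
gripper_width: 0.025
```

```bash
python3 - <<'E'
from st import *
err(-.6,0)
E
```

```text
12.1167 [ 0.67   -0.1061  0.063 ] J [-0.3342  0.5568  1.4017 -0.001   1.1788  0.2687] F [ 2.6631 -1.0739 -0.2077] 0.02503636299166371
rot [0.0023 0.0038 0.0025] yaw jaw [ 0.8239 -0.5667  0.0045] d [ 0.0038 -0.0023 -1.    ]
```

The knob is gripped; it centres at (0.670,-0.106), so the pivot is about (0.608,-0.001), which agrees with the hub seen. I'll pull along the arc: first to 0.5 rad, then check.

Call:
apply_moves(deltas=[0.85,0,0,0,0,0,0,0.85,0,0,0,0,0,0], squeeze=40)

```text
time_s: 12.28
position: [0.67, -0.106, 0.063]
orientation: [0.002, 0.885, 0.465, 0.001]
wrist_force: [3.7, -2.7, 0.7]
gripper_width: 0.0248
```

Call:
apply_moves(deltas=[0.85,-0.0054,-0.0029,0,0,0,0,0.85,-0.0054,-0.0027,0,0,0,0,0.85,-0.0056,-0.0023,0,0,0,0,0.85,-0.0057,-0.0022,0,0,0,0,0.85,-0.0058,-0.0018,0,0,0,0,0.85,-0.0059,-0.0016,0,0,0,0,0.85,-0.006,-0.0012,0,0,0,0,0.85,-0.006,-0.001,0,0,0,0,0.85,0,0,0,0,0,0])

```text
time_s: 13.03
position: [0.6236, -0.1224, 0.063]
orientation: [0.002, 0.885, 0.465, 0.001]
wrist_force: [3.8, -3.2, -1.8]
gripper_width: 0.0241
```

```bash
cat > ang.py <<'E'
from st import *
def ang(pv=(.608,-.0007)):
    s=env.get_state();p=s["position"][:2]-np.array(pv)
    print(s["time_s"],s["position"],"r",np.hypot(*p),"theta",-1.042-np.arctan2(p[1],p[0]),s["wrist_force"],s["gripper_width"])
E
python3 -c "from ang import *;ang()"
```

```text
13.0333 [ 0.6236 -0.1224  0.063 ] r 0.12265978141929784 theta 0.40113122287911995 [ 3.8283 -3.2434 -1.7708] 0.024056882485824094
```

Call:
apply_moves(deltas=[0.85,-0.0061,-0.0007,0,0,0,0,0.85,-0.0061,-0.0003,0,0,0,0,0.85,-0.0061,0,0,0,0,0,0.85,-0.0061,0.0003,0,0,0,0,0.85,0,0,0,0,0,0])

```text
time_s: 13.45
position: [0.5993, -0.1232, 0.063]
orientation: [0.002, 0.885, 0.465, 0.001]
wrist_force: [4.7, -4.9, -1.7]
gripper_width: 0.0244
```

```bash
python3 -c "from ang import *;ang()"
```

```text
13.45 [ 0.5993 -0.1232  0.063 ] r 0.12279703034746733 theta 0.6000634647729941 [ 4.6659 -4.9079 -1.676 ] 0.024391516632134146
```

Call:
apply_moves(deltas=[0.85,-0.0061,0.0006,0,0,0,0,0.85,-0.006,0.0009,0,0,0,0,0.85,-0.006,0.0012,0,0,0,0,0.85,-0.0059,0.0015,0,0,0,0,0.85,0,0,0,0,0,0,0.85,0,0,0,0,0,0])

```text
time_s: 13.95
position: [0.5759, -0.1193, 0.063]
orientation: [0.003, 0.885, 0.465, 0.001]
wrist_force: [4.8, -6.5, -1.0]
gripper_width: 0.0249
```

```bash
python3 - <<'E'
from ang import *
ang()
a=grab_frame("top")[:,:,::-1];b=grab_frame("side")[:,:,::-1]
cv2.imwrite("pics/p6.png",np.hstack([cv2.resize(a[150:220,275:355],(400,350),interpolation=2),cv2.resize(b[165:235,300:380],(400,350),interpolation=2)]))
E
```

```text
13.95 [ 0.5759 -0.1193  0.063 ] r 0.12290194545680158 theta 0.7933455957822362 [ 4.8254 -6.487  -0.9996] 0.024853704705791985
```

View pics/p6.png

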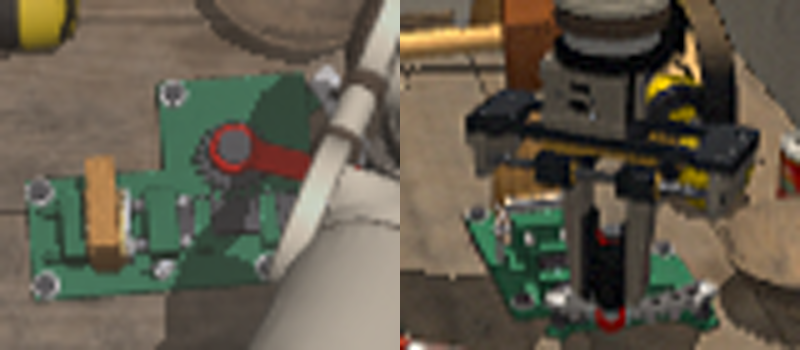

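The pad has pressed the board upright against the fence (left part: board (87–122,157–268), pad touching). The gripper holds the knob, and lever angle is 0.79–0.80 rad by both the pivot angle and the chord from rest. I'll do a short hold check and then hand in.

Call:
apply_moves(deltas=[0.85,0,0,0,0,0,0,0.85,0,0,0,0,0,0,0.85,0,0,0,0,0,0,0.85,0,0,0,0,0,0,0.85,0,0,0,0,0,0,0.85,0,0,0,0,0,0])

```text
time_s: 14.55
position: [0.5762, -0.1194, 0.063]
orientation: [0.003, 0.885, 0.465, 0.001]
wrist_force: [3.7, -6.7, -0.5]
gripper_width: 0.0244
```

```bash
python3 -c "
from ang import *
ang(); env.close_job()"
```

```text
14.55 [ 0.5762 -0.1194  0.063 ] r 0.12292809854654219 theta 0.7908794948552245 [ 3.7205 -6.6912 -0.4553] 0.024437188172812832
the job is handed in; nothing more can be done
```

The job is handed in at 14.6 s. The larger pale board stands upright on its short end in the slot, pressed against the fence, and the gripper is still holding the knob on the fourth click.

- **Board:** I gripped it across its width, turned it upright, lowered it into the slot until it touched with about 10 N, and let go. A look after letting go showed it standing free. The last picture shows it upright against the fence with the pad touching it.
- **Lever:** after a half-second hold, the lever stood at about 0.79 rad measured from the pivot. Before the hold, a check from the chord back to rest gave 0.80. The target is 0.8, and the highest reading stayed below the fifth tooth at 0.9.
- **Grip and force:** the knob was held at 40 N with about 8 N at the wrist. The largest wrist force I read was about 10 N. The opening read 24–25 mm on the 26 mm knob.
- **Small disagreements:** the knob seen in the pictures was 2–6 mm from where the grip centred on it. The board sat about 2.5 mm off the tool's reading before I corrected it.
- **Not checked:** I did not check the other things on the bench one by one. No unexpected contact force showed in the readings after each move.

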